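# Release the latched lamp key on the microscope's control box

### The job

One of the four lamp keys on the control box has been left latched down. Beginning at the key next to the yellow dot, tap each key in turn lightly with a fingertip, without pushing any of them in, to feel which one is down; after the fourth tap, press the latched key in and let go, so that it springs up level with the others. Do not push in a key that is already up, leave the things around the box where they are, and finish with the hand clear.

Things in the scene. Friction and masses are not known exactly. Their poses are not given: they have to be found in the camera images.
- box: White lamp control box fixed to the bench, 100 (its x) x 210 (its y) x 48 mm high, grey strip and four grey keys on its level top, small yellow dot on the top at its +y end. Origin: centre of its underside, on the bench; z up. The box is turned about the vertical by up to 0.45 rad either way. The keys stand in a row along its y, at y = +66, +22, -22 and -66 mm, x = 0.
- key1: Key 1 of the row, counted from the yellow dot: grey square cap 26 x 26 mm. Origin: centre of the cap's top face, z up, axes as the box's. This is the key next to the dot. All keys are alike, 44 mm apart.
- key2: Key 2 of the row, counted from the yellow dot: grey square cap 26 x 26 mm. Origin: centre of the cap's top face, z up, axes as the box's. All keys: one that is up has its top 62 mm above the bench (14 mm above the box), starts to give at about 3 N and travels 9 mm straight down to its stop, reached at about 9 N.
- key3: Key 3 of the row, counted from the yellow dot: grey square cap 26 x 26 mm. Origin: centre of the cap's top face, z up, axes as the box's. All keys: the latched one has its top 4 mm lower than the rest (58 mm above the bench) and does not give below about 5.5 N. Pushed about 3 mm further (about 8 N) it lets go; its stop is 5 mm further.
- key4: Key 4 of the row, counted from the yellow dot: grey square cap 26 x 26 mm. Origin: centre of the cap's top face, z up, axes as the box's. All keys: once it has let go, the latched key springs up level with the others as the finger leaves it. Which key is latched differs from run to run.
- oil: small amber dropper bottle, 28 dia x 75 mm, loose, to be left alone. Origin: centre of its underside.
- canister: clear lens canister with a black cap, 38 dia x 60 mm, loose, to be left alone. Origin: centre of its underside.
- dish: covered glass culture dish, 90 dia x 15 mm, loose, to be left alone. Origin: centre of its underside.
- slidebox: blue slide box with a white lid, 92 x 72 x 34 mm, loose, to be left alone. Origin: centre of its underside; x runs along the 92 side.
- brush: lens brush lying flat, length 150 mm, loose, to be left alone. Origin: on its underside, about mid-length; x runs along it.
- beaker: glass beaker, 76 dia x 95 mm, loose, to be left alone. Origin: centre of its underside.
- jar: green glass jar with a white cap, 60 dia x 85 mm, loose, to be left alone. Origin: centre of its underside.
There are look-alikes about, which are no part of the job. What is shaped like the box but red is not meant.

How it is judged:
On the way, in this order (a step that is already met when the one before it is completed fails the run):
1. key 1 of the row is tapped with the fingertips (contact force between the fingers and key1 above 0.4 N), for 0.02 s.
2. key 2 of the row is tapped with the fingertips (contact force between the fingers and key2 above 0.4 N), for 0.02 s.
3. key 3 of the row is tapped with the fingertips (contact force between the fingers and key3 above 0.4 N), for 0.02 s.
4. key 4 of the row is tapped with the fingertips (contact force between the fingers and key4 above 0.4 N), for 0.02 s.
5. the latched key has been pressed and released: all four keys stand up (z of each of key1, key2, key3, key4 in the frame of box above 0.0603 m), for 0.2 s.
At the end, for the whole second after the job is handed in: All four keys stand up at rest, each with its top no more than 1.7 mm below the fully up height of 62 mm above the bench, and every loose bystander is within 20 mm of where it began (all of step 5 and linear speed of each of key1, key2, key3, key4 below 0.01 m/s and distance of each of oil, canister, dish, slidebox, brush, beaker, jar from where it was at the start of the episode below 0.02 m); the robot touches nothing.
It fails at once if a key is pushed down more than 6 mm from where it stood at the start (only a key that was up can be) (distance of any of key1, key2, key3, key4 from where it was at the start of the episode above 0.006 m).
It fails at once if a loose bystander is shifted, lifted or carried by more than 20 mm (distance of any of oil, canister, dish, slidebox, brush, beaker, jar from where it was at the start of the episode above 0.02 m).
It fails at once if a loose bystander is tipped over (angle between any of oil, canister, dish, slidebox, beaker, jar's own z axis and vertical above 0.5 rad).
It also fails if it takes over 48 s, if anything falls off the work surface, if the arm or the gripper's body presses on something with over 40 N, if the wrist force passes 120 N, or if a joint passes its speed limit or range.

### The arm

A 6-joint arm with a two-finger parallel gripper is mounted at the origin on the work surface. World frame = base frame: x ahead of the robot, y to its left, z up, the work surface at z = 0. Lengths are in m, angles in rad, forces in N, time in s.
With the tool pointing down it reaches from about 0.325 to 0.775 m from the base axis. Payload 5.5 kg.
Tool frame: the origin (TCP) lies on the centre line of the jaws, within the pads' length; the fingertips stand 8 mm ahead of it and the grasp point (between the pads) lies 11 mm behind it; z points along the fingers, x is the direction in which the jaws open and shut, and the axes are right-handed (so a half turn about z gives the same grasp; the last joint's range is limited). The gripper opens to 88 mm and grips with 3 to 60 N. Pads are 20 mm wide; open, the fingers measure 115 mm over their backs; the gripper's body (75 mm by 178 mm) begins 61 mm behind the grasp point.
Start: joints at [1.254, 0.091, 1.231, -0, 1.82, -0.057], TCP at [0.154, 0.58, 0.231] pointing down, gripper open.
Joint ranges: [-2.87, 2.87], [-0.86, 2.18], [0.17, 2.46], [-1.51, 4.65], [0.06, 2.69], [-2.65, 2.65]. Speed limits (rad/s): [2.57, 2.57, 3.01, 3.14, 3.14, 3.14].

### API

Orientations are given as a unit quaternion [x, y, z, w].
In Python, from cell import r gives the robot as it stands. The module is installed in compiled form; this text tells all that it offers. Calls block until the motion is done:
- r.movep(position, orientation): joint-space move of the TCP to a pose.
- r.move_linear(position, frame=None, speed=0.15): straight line of the TCP; frame=None keeps the orientation; speed is the mean speed in m/s.
- r.move_joints(angles): joint-space move.
- r.grip(opening, f_grip=None): opening from 0.0 (shut) to 1.0 (fully open); f_grip is the grip in N (None keeps the last); returns when the fingers have stopped.
- r.pause(seconds).
- r.solve_ik(position, orientation): joint angles nearest the present ones, or None.
- r.snapshot(name): name is "scene" or "top"; returns the picture (400x640x3 uint8, red, green, blue); there is no depth.
- r.camera_params(name): a dict with "K" (3x3 intrinsics, pixels), "R" (3x3) and "t" (3): a world point X has camera coordinates R X + t. Camera axes: x right, y down, z forward; pixel columns grow to the right and rows downward; lengths in m; the calibration is good to about 2 mm. A picture is of the moment at which its call begins. camera_params takes no time and is no camera call.
A pose or a line that the arm cannot do raises r.MotionError and nothing moves.
- r.job_done(): hands the job in, once; it reports no verdict.
Readings, each from a call of its own:
- r.get_clock(): time.
- r.get_joints(): joint angles.
- r.get_qvel(): joint speeds.
- r.get_joint_torque(): joint torques, N m.
- r.get_ee_pos(): TCP position.
- r.get_tcp_rot(): TCP orientation.
- r.get_ft_force(): force on the tool from outside, world axes, zero at the start.
- r.get_torque(): the same for the moment, N m.
- r.get_grip_width(): opening from 0.0 (shut) to 1.0 (fully open).
Only numpy, scipy, OpenCV 4.12 (cv2) and the standard library are available. Lean on these libraries where they do the work, as an engineer would, in place of code of your own. Each camera call takes 0.05 s, during which the arm holds its last target.

## Working session

There is one attempt and no reset: what is moved stays moved. The work goes in short steps, each a Python script; the robot and the scene stay as the last script left them, time stands still between calls to the robot, and variables do not carry over. Pictures are saved under pics/ and viewed, and the job is handed in when it is done.

```bash
mkdir -p pics
python3 - <<'E'
from cell import r
import cv2
for n in("scene","top"):
    im=r.snapshot(n); cv2.imwrite(f"pics/{n}0.png",im[:,:,::-1])
    p=r.camera_params(n); print(n,p["K"].tolist(),p["R"].round(4).tolist(),p["t"].round(4).tolist())
print(r.get_clock(),r.get_ft_force(),r.get_ee_pos(),r.get_tcp_rot())
E
```

```text
scene [[386.44652804041857, 0.0, 316.70894757817786], [0.0, 386.44652804041857, 199.44731480297014], [0.0, 0.0, 1.0]] [[0.2591, 0.9658, -0.0142], [0.5722, -0.1653, -0.8033], [-0.7781, 0.2, -0.5954]] [-0.1885, -0.2459, 1.5338]
top [[405.1218890880124, 0.0, 321.1791108924803], [0.0, 405.1218890880124, 199.54093249605882], [0.0, 0.0, 1.0]] [[-0.007, -1.0, 0.002], [-0.994, 0.0067, -0.1092], [0.1092, -0.0028, -0.994]] [0.0243, 0.5359, 1.339]
0.1 [ 0.69429625  0.5750809  -0.63654435] [0.15404052 0.57963541 0.22960795] [ 7.92729889e-01  6.09572432e-01 -7.25510140e-04  4.96773944e-04]
```

View pics/top0.png

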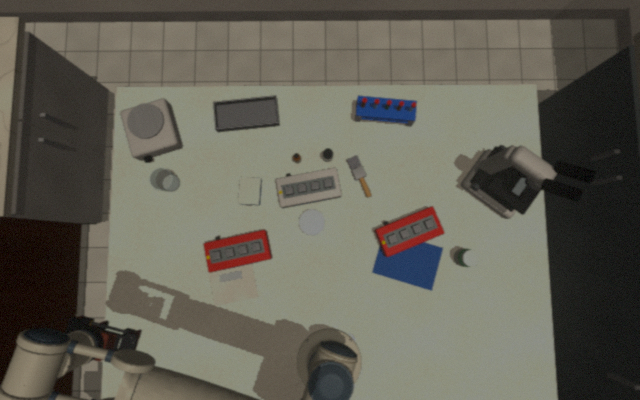

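View pics/scene0.png

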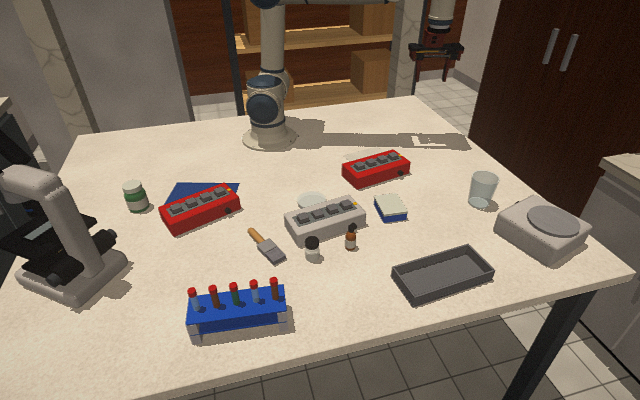

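The white box is at about (308,188) in the top view, with the yellow dot at its left (+y) end. The red boxes are the decoys. I'll zoom in and segment the keys.

```bash
cat > h.py <<'E'
import numpy as np,cv2
from cell import r
def ray(n,uv,z):
    p=r.camera_params(n);K,R,t=map(np.array,(p["K"],p["R"],p["t"]))
    c=-R.T@t; d=R.T@np.linalg.solve(K,[uv[0],uv[1],1]); return c+d*(z-c[2])/d[2]
def proj(n,X):
    p=r.camera_params(n);q=np.array(p["K"])@(np.array(p["R"])@X+p["t"]);return q[:2]/q[2]
E
python3 - <<'E'
from h import *
im=cv2.imread("pics/top0.png"); hsv=cv2.cvtColor(im,cv2.COLOR_BGR2HSV)
a=cv2.resize(im[140:240,230:390],None,fx=5,fy=5,interpolation=cv2.INTER_CUBIC);cv2.imwrite("pics/topz.png",a)
s=cv2.imread("pics/scene0.png")
cv2.imwrite("pics/scz.png",cv2.resize(s[180:270,260:420],None,fx=5,fy=5,interpolation=cv2.INTER_CUBIC))
print(hsv[188,270:346].tolist())
E
```

```text
[[39, 29, 143], [36, 29, 142], [34, 25, 141], [36, 28, 144], [35, 31, 142], [27, 35, 131], [22, 44, 109], [20, 42, 110], [21, 39, 123], [20, 36, 127], [16, 43, 131], [19, 36, 113], [21, 20, 89], [30, 7, 72], [25, 21, 72], [26, 25, 82], [15, 18, 87], [20, 27, 85], [21, 21, 87], [17, 25, 91], [15, 12, 87], [21, 21, 85], [13, 23, 79], [26, 29, 70], [30, 22, 81], [45, 19, 82], [45, 25, 83], [24, 17, 74], [23, 27, 76], [15, 25, 83], [17, 20, 91], [21, 20, 90], [15, 23, 90], [21, 27, 95], [8, 11, 89], [18, 31, 82], [30, 7, 71], [60, 17, 77], [43, 22, 83], [23, 13, 81], [54, 17, 75], [30, 14, 75], [19, 24, 85], [21, 21, 87], [19, 22, 91], [21, 21, 87], [23, 11, 89], [20, 27, 86], [30, 17, 77], [34, 28, 64], [42, 17, 73], [42, 15, 83], [48, 15, 84], [50, 19, 80], [30, 14, 73], [30, 22, 69], [35, 22, 69], [47, 22, 81], [30, 13, 81], [45, 19, 81], [21, 23, 77], [24, 15, 87], [33, 25, 91], [40, 16, 93], [27, 23, 100], [21, 35, 117], [18, 35, 133], [16, 34, 142], [22, 33, 138], [21, 36, 134], [28, 33, 132], [32, 30, 137], [37, 30, 145], [38, 29, 143], [33, 34, 144], [34, 30, 144]]
```

View pics/topz.png

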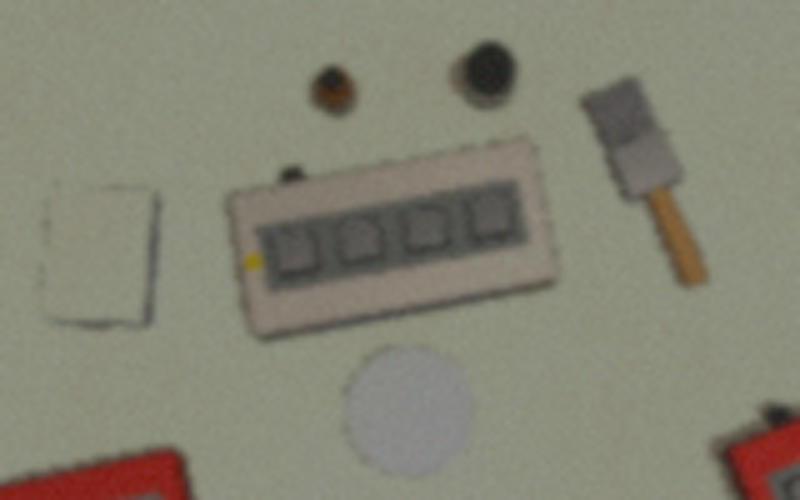

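View pics/scz.png

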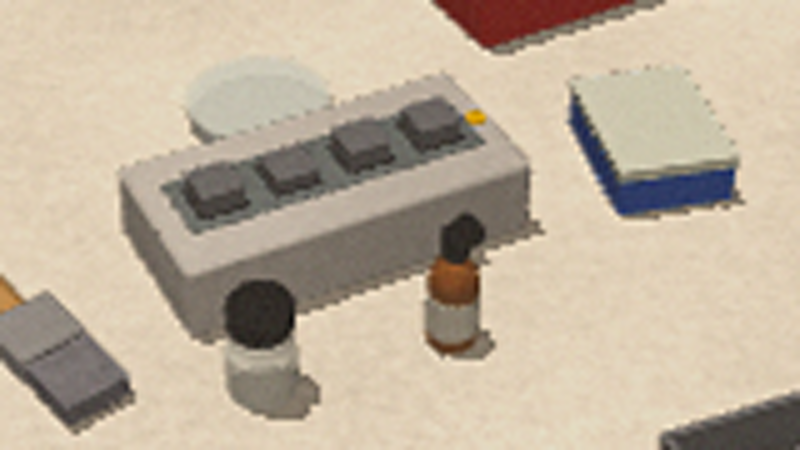

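In the scene view, dot and key 1 are on the right, and the third key from the dot looks lower. Tapping will decide that. The top view has the dot at about (280,192) and the strip from (282,190) to (334,186). Next I measure the strip and the keys.

```bash
python3 - <<'E'
from h import *
def loc(n,roi,lo,hi):
    im=cv2.imread(f"pics/{n}0.png"); x0,y0,x1,y1=roi
    c=cv2.resize(im[y0:y1,x0:x1],None,fx=4,fy=4,interpolation=cv2.INTER_CUBIC)
    g=cv2.GaussianBlur(cv2.cvtColor(c,cv2.COLOR_BGR2GRAY),(0,0),2)
    m=((g>lo)&(g<hi)).astype(np.uint8)*255
    m=cv2.morphologyEx(m,cv2.MORPH_OPEN,np.ones((9,9)));m=cv2.morphologyEx(m,cv2.MORPH_CLOSE,np.ones((9,9)))
    cv2.imwrite(f"pics/m_{n}.png",m)
    cs=cv2.findContours(m,0,1)[0]; cs=sorted(cs,key=cv2.contourArea)[::-1]
    f=lambda p:((p+.5)/4-.5+np.array([x0,y0]))
    for k in cs[:3]:
        px=f(k[:,0].astype(float))
        w=np.array([ray(n,p,.048)[:2] for p in px])
        rc=cv2.minAreaRect((w*1000).astype(np.float32));print(n,'strip',rc)
    h=cv2.cvtColor(c,cv2.COLOR_BGR2HSV);ym=(h[...,1]>140)&(h[...,0]>20)&(h[...,0]<35)
    ys,xs=np.nonzero(ym); d=f(np.array([xs.mean(),ys.mean()]));print('dot',d,len(xs),ray(n,d,.048))
loc("top",(270,160,348,212),0,100)
E
python3 - <<'E'
from h import *
# individual keys: pixel estimates in zoomed pictures
zt=lambda p:((np.array(p)+.5)/5-.5)+[230,140]
zs=lambda p:((np.array(p)+.5)/5-.5)+[260,180]
for a in ([299,251],[363,239],[428,227],[493,214]): print('top',ray("top",zt(a),.062).round(4))
for a in ([432,117],[361,138],[290,164],[215,182]): print('scene',ray("scene",zs(a),.062).round(4), ray("scene",zs(a),.058).round(4))
for a in ([228,192],[532,138],[557,284],[258,338]): print('boxtop corner',ray("top",zt(a),.048).round(4))
E
```

```text
top strip ((577.4827270507812, 64.74417114257812), (45.48723602294922, 175.96035766601562), 10.167038917541504)
top strip ((665.0895385742188, 103.30281066894531), (25.268701553344727, 9.410445213317871), 89.6238784790039)
top strip ((618.4136962890625, 131.79576110839844), (11.071761131286621, 13.413076400756836), 0.08292333781719208)
dot [280.04017857 191.86383929] 112 [0.56072419 0.15782222 0.048     ]
top [0.5656 0.1255 0.062 ]
top [0.5733 0.0832 0.062 ]
top [0.581  0.0402 0.062 ]
top [ 0.5894 -0.0029  0.062 ]
scene [0.5709 0.1276 0.062 ] [0.5659 0.1294 0.058 ]
scene [0.5783 0.084  0.062 ] [0.5733 0.0855 0.058 ]
scene [0.5897 0.0404 0.062 ] [0.5848 0.0417 0.058 ]
scene [ 0.5935 -0.0022  0.062 ] [ 0.5887 -0.0012  0.058 ]
boxtop corner [0.6077 0.1742 0.048 ]
boxtop corner [ 0.643  -0.0299  0.048 ]
boxtop corner [ 0.5441 -0.0455  0.048 ]
boxtop corner [0.5093 0.1538 0.048 ]
```

View pics/m_top.png

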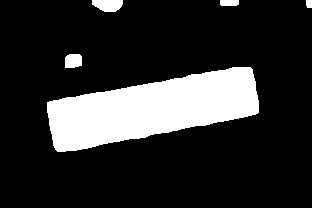

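Two checks agree: the strip's centre is at (0.5775, 0.0625) with a yaw of about 0.18 rad, and the key spacing comes out at about 43.5 mm against the specified 44 mm. The box is about 100 mm wide, as specified. I'll move above key 1 with the gripper shut and measure the force noise.

```bash
cat >> h.py <<'E'
PSI=0.18; C=np.array([.577,.063]); Q=[np.cos(PSI/2),np.sin(PSI/2),0,0]
def key(k): y=66-44*(k-1); return C+y/1000*np.array([-np.sin(PSI),np.cos(PSI)])
def F(n=5):
    return np.mean([r.get_ft_force() for _ in range(n)],0)
E
python3 - <<'E'
from h import *
print([key(k).round(4) for k in (1,2,3,4)])
r.grip(0.0,10); 
x,y=key(1)
r.movep([x,y,.20],Q);print(r.get_clock(),r.get_joints())
r.move_linear([x,y,.10],speed=.15)
t=r.get_clock(); a=[r.get_ft_force() for _ in range(20)];print(np.std(a,0),np.mean(a,0),r.get_clock()-t)
t=r.get_clock();r.pause(.2);a=[r.get_ft_force() for _ in range(5)];print(np.mean(a,0),np.std(a,0))
t=r.get_clock();r.move_linear([x,y,.078],speed=.1);print(r.get_clock()-t,r.get_ee_pos(),F())
t=r.get_clock();r.move_linear([x,y,.0775],speed=.02);print(r.get_clock()-t,r.get_ee_pos(),F(),r.get_grip_width(),r.get_clock())
cv2.imwrite("pics/s1.png",r.snapshot("scene")[100:300,200:460,::-1].repeat(3,0).repeat(3,1))
E
```

```text
[array([0.5652, 0.1279]), array([0.5731, 0.0846]), array([0.5809, 0.0414]), array([ 0.5888, -0.0019])]
3.6333 [ 1.65348469e-01  3.15088692e-02  1.34660515e+00  2.97434334e-04
  1.76326568e+00 -1.61467102e-02]
[1.66533454e-16 0.00000000e+00 2.77555756e-17] [ 0.36322955  1.27678057 -0.08363106] 0.0
[ 0.91352527 -0.41773371 -0.39586248] [1.11022302e-16 5.55111512e-17 0.00000000e+00]
0.3666999999999998 [0.56459266 0.12782718 0.07705345] [ 0.35035968 -0.4149597   0.67043799]
0.25 [0.56547948 0.12796302 0.07808829] [1.01911297 0.12204606 0.88291072] 0.0020905877768747872 5.2667
```

View pics/s1.png

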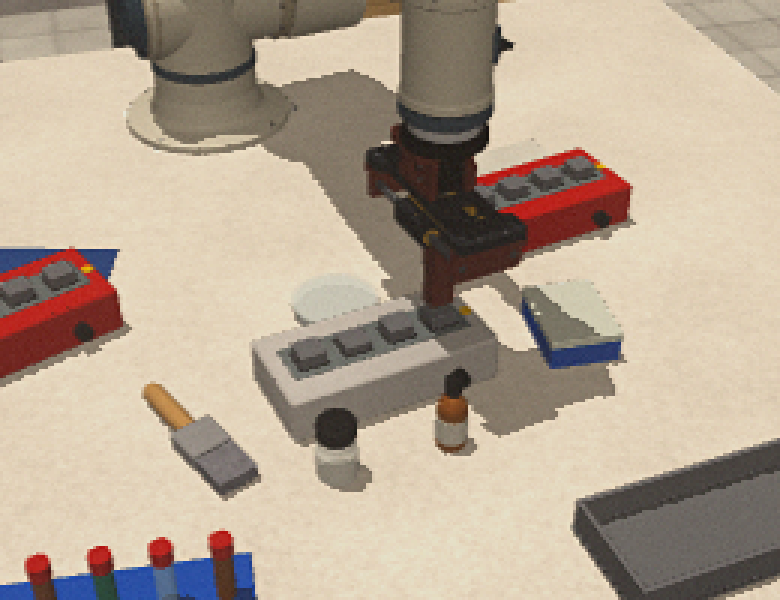

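The fingers stand squarely over key 1. Each force reading has about 0.6 N of noise, so I'll average several. I'm testing the tap on key 1 first.

```bash
cat >> h.py <<'E'
def Fz(n=6):
    a=[]
    for _ in range(n): r.pause(.01); a.append(r.get_ft_force()[2])
    return np.mean(a)
def tap(k,z0=.074,step=.0006,thr=1.3,zmin=.063):
    x,y=key(k); r.move_linear([x,y,.076],speed=.1); r.pause(.1); b=Fz(12); z=z0; L=[]
    while z>zmin:
        r.move_linear([x,y,z],speed=.03); d=Fz()-b
        if abs(d)>thr: d=Fz(10)-b
        L.append((round(z*1000,1),round(d,2)))
        if abs(d)>thr: break
        z-=step
    r.pause(.05); zs=np.mean([ (r.pause(.01),r.get_ee_pos()[2])[1] for _ in range(4)])
    r.move_linear([x,y,.085],speed=.1)
    print("key",k,L,"z act",zs.round(4),"clock",r.get_clock())
    return z
E
python3 - <<'E'
from h import *
tap(1)
E
```

```text
key 1 [(74.0, np.float64(-0.49)), (73.4, np.float64(-0.04)), (72.8, np.float64(0.04)), (72.2, np.float64(-0.06)), (71.6, np.float64(0.15)), (71.0, np.float64(-0.5)), (70.4, np.float64(-0.1)), (69.8, np.float64(2.54))] z act 0.07 clock 8.6333
```

Key 1 contacts at a TCP height of 69.8 mm (tip at about 62 mm) with 2.5 N, so it is up, as the given height predicts. On to keys 2 to 4.

Run:
```python
from h import *
for k in (2,3,4):
    x,y=key(k); r.move_linear([x,y,.085],speed=.1); tap(k,z0=.0722)
cv2.imwrite("pics/s2.png",r.snapshot("scene")[160:280,240:440,::-1].repeat(4,0).repeat(4,1))
```

```text
key 2 [(72.2, np.float64(-0.04)), (71.6, np.float64(-0.64)), (71.0, np.float64(-0.17)), (70.4, np.float64(-0.02)), (69.8, np.float64(2.08))] z act 0.07 clock 11.6667
key 3 [(72.2, np.float64(0.37)), (71.6, np.float64(-0.48)), (71.0, np.float64(0.0)), (70.4, np.float64(-0.4)), (69.8, np.float64(-0.37)), (69.2, np.float64(-0.14)), (68.6, np.float64(-0.09)), (68.0, np.float64(0.11)), (67.4, np.float64(-0.28)), (66.8, np.float64(-0.11)), (66.2, np.float64(1.75))] z act 0.0664 clock 16.5417
key 4 [(72.2, np.float64(-0.05)), (71.6, np.float64(-0.07)), (71.0, np.float64(0.04)), (70.4, np.float64(0.22)), (69.8, np.float64(2.34))] z act 0.07 clock 19.575
```

View pics/s2.png

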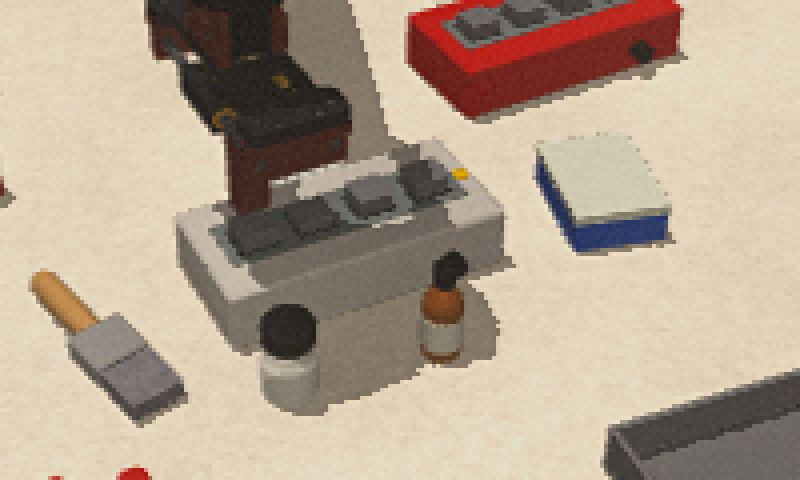

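Key 3 contacts 3.6 mm lower than keys 1, 2 and 4, so it is the latched one, and the image agrees. I'll press it in steps to about 4 mm of travel, between its 3 mm release and 5 mm stop, then let go.

Run:
```python
from h import *
x,y=key(3); r.move_linear([x,y,.085],speed=.1); r.pause(.1); b=Fz(10)
r.move_linear([x,y,.067],speed=.06)
for z in (.065,.064,.063,.0625,.062,.0615,.061,.0605):
    r.move_linear([x,y,z],speed=.02); f=Fz(8)-b; za=np.mean([(r.pause(.01),r.get_ee_pos()[2])[1] for _ in range(5)])
    print(z,f.round(2),za.round(4))
    if za<.0622 and z<=.0617 or f>14: break
r.move_linear([x,y,.085],speed=.06); print(r.get_clock())
r.move_linear([x,y,.2],speed=.15); r.pause(.2)
r.movep([.45,.30,.25],Q); print(r.get_clock())
for n in("scene","top"): cv2.imwrite(f"pics/{n}3.png",r.snapshot(n)[:,:,::-1])
for n,(x0,y0) in (("scene",(250,180)),("top",(230,140))):
    s=cv2.imread(f"pics/{n}3.png")[y0:y0+100,x0:x0+160]; cv2.imwrite(f"pics/{n}3z.png",cv2.resize(s,None,fx=5,fy=5,interpolation=cv2.INTER_CUBIC))
```

```text
0.065 5.12 0.0655
0.064 5.98 0.0646
0.063 6.82 0.0638
0.0625 7.04 0.0633
0.062 7.65 0.0629
0.0615 7.57 0.0625
0.061 7.9 0.062
23.9083
26.1583
```

View pics/scene3z.png

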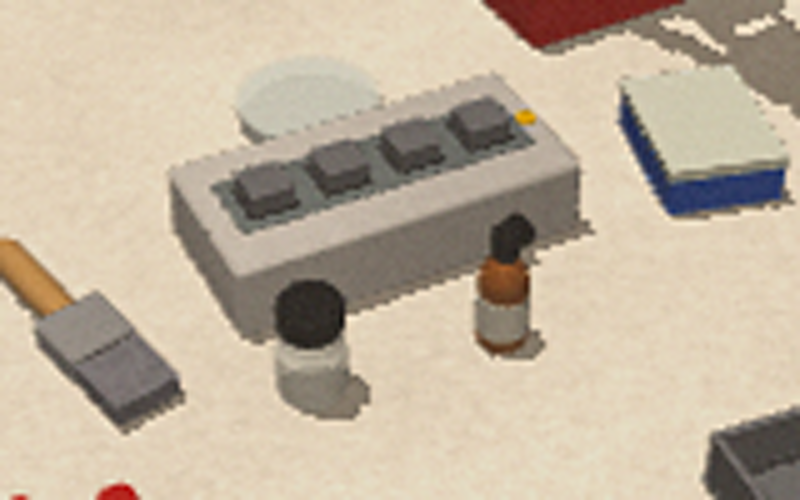

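View pics/top3z.png

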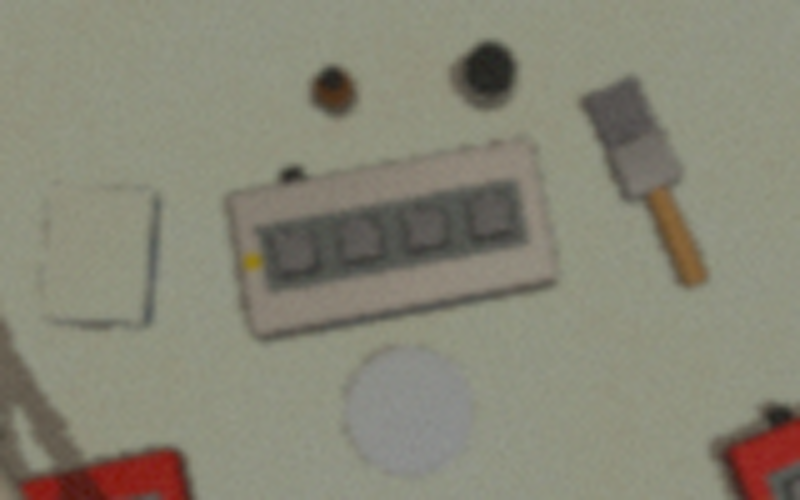

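In the zoomed scene view the four key tops are now evenly in line, at about (267,182), (340,161), (411,140) and (482,118). Key 3 shows its full side, and nothing around the box has moved. A 4 mm height difference is only about 1 px here, so I'll confirm with one light tap on key 3 before handing in.

Run:
```python
from h import *
x,y=key(3); r.movep([x,y,.15],Q); r.move_linear([x,y,.085],speed=.1); tap(3,z0=.0716)
r.move_linear([x,y,.2],speed=.15); r.movep([.45,.30,.25],Q); r.pause(.3)
a=cv2.imread("pics/top0.png"); b=r.snapshot("top")[:,:,::-1]; cv2.imwrite("pics/top4.png",b)
d=cv2.GaussianBlur(cv2.absdiff(a,b),(0,0),1.5).max(2)[150:230,235:375]; print("diff max",d.max()); print(r.get_clock(),r.get_qvel().round(3))
r.job_done()
```

```text
key 3 [(71.6, np.float64(-0.16)), (71.0, np.float64(0.0)), (70.4, np.float64(-0.21)), (69.8, np.float64(2.54))] z act 0.07 clock 30.4
diff max 47
32.8 [ 0.005 -0.001 -0.001 -0.    -0.002  0.   ]
the job is handed in; nothing more can be done
```

Run:
```python
import cv2,numpy as np
a=cv2.imread("pics/top0.png");b=cv2.imread("pics/top4.png")
d=cv2.GaussianBlur(cv2.absdiff(a,b),(0,0),1.5).max(2)[150:230,235:375]
ys,xs=np.nonzero(d>15);print(len(xs),xs.min()+235,xs.max()+235,ys.min()+150,ys.max()+150)
cv2.imwrite("pics/top4z.png",cv2.resize(b[130:280,200:400],None,fx=4,fy=4))
```

```text
108 235 245 212 229
```

View pics/top4z.png

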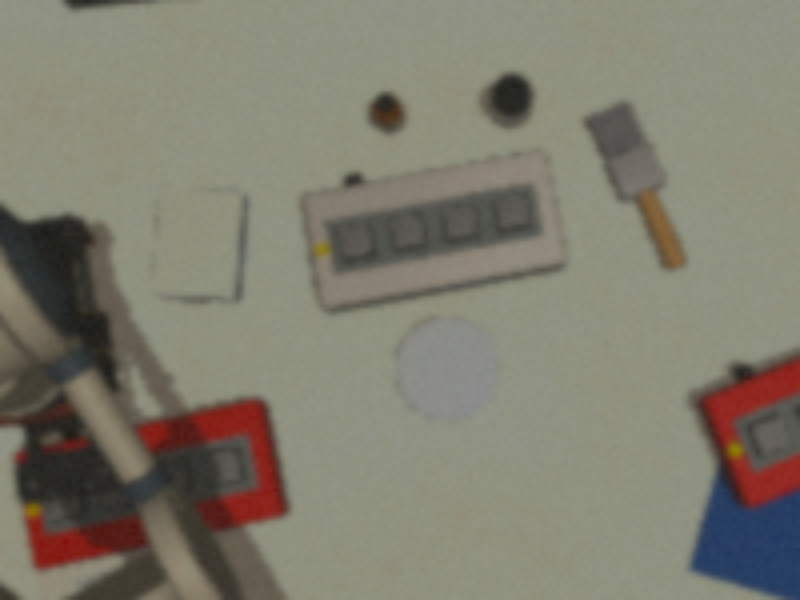

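The job is done and handed in at 32.8 s of the 48 s allowed. Key 3 was the latched key, and it now stands level with the others.

- **Tapping:** I tapped keys 1 to 4 in order at about 2 N each. Keys 1, 2 and 4 met the finger at a TCP height of 69.8 mm. Key 3 met it at 66.2 mm, about 4 mm lower.
- **Pressing:** I pushed key 3 in about 4 mm, reaching about 7.9 N, and let go. A light tap afterwards met it at 69.8 mm, the same as the others.
- **Surroundings:** The before-and-after top views around the box differ only where the arm's shadow falls, at columns 235–245 and rows 212–229. The loose things near the box have not moved. I did not compare the beaker or jar, but the arm worked well away from them.
- **Hand:** It is parked clear, with the TCP 0.25 m above the bench.
- **Disagreement:** My hand-picked key positions from the scene camera were about 4–9 mm off the top-view ones in x. I used the top view, and the taps landed on the keys as intended.

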